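# Load the test rig and hold its lock plunger out

## Task

Hang the red weight caddy by its black handle on the twin hook at the end of the test rig's blue load arm and let go of it, while the arm is still locked by its sprung plunger. Then take the plunger's knob, pull it fully back out of its seat hole so that the loaded arm sinks freely, and finish still holding the plunger fully back with the gripper, the robot touching neither the caddy nor the arm. Leave the tumbler, the mug and the tape roll where they stand, and do not tip the caddy over.

Things in the scene. Friction and masses are not known exactly. Their poses are not given: they have to be found in the camera images.
- rig: Test rig fixed to the table: steel base 170 x 160 x 12 mm, aluminium upright at x -30 to -12, y -30 to 85 mm, 205 mm high, white scale at y -70 mm, 210 mm high. Origin on the table under the hinge, z up, yaw within 0.3 rad. In its frame the plunger knob points to -x, roughly at the robot; the blue load arm runs behind the upright from the hinge to +y and ends in the twin hook.
- load_arm (a joint): Angle (rad) of the blue load arm (12 mm thick, 32 mm high) about a hinge along the rig's x, 180 mm above the table. 0 = level, locked by the plunger's pin (0.02 rad of play, loaded or not). With the caddy hung and the pin out its +y end sinks to about 0.10 to 0.25 rad against a balance spring; stop at 0.35. Unloaded it stays at 0.
- hook_seat (a point): Where the middle of the handle bar's centre line rests when hung: midway between the prongs, 165 mm from the hinge along y, 189 mm above the table while level. Axes as the rig's. The hook: two level 8 mm yellow prongs along y at x +32 and -32 mm, centre lines 9 mm below this point, starting at a cross rod 70 mm towards -y. The fingers fit between the prongs (56 mm).
- hook_tip (a point): Midway between the tops of the two upturned free ends of the prongs (34 mm towards +y from hook_seat and 17 mm above it). Axes as the rig's. The handle must come in over these tips from +y, about 40 mm above its resting height, the prongs passing through the handle's window, and is then lowered straight down onto the seat.
- plunger (a joint): How far the plunger is pulled back (m): 0 = seated, its 8 mm pin in the arm's seat hole; the pin leaves the hole at about 0.014; 0.018 = fully back, on its stop. A spring pulls it home with 4 N seated, 12 N fully back; it returns if let go. It slides level along the rig's -x (to the knob's side).
- plunger_knob (a point): Grip point, moving with the plunger: centre of the knob's black waist, on the pin's axis; at (-58, 55, 180) mm in the rig's frame when seated, axes as the rig's. Waist: 16 mm diameter along x, 28 mm long, between an orange head (26 mm diameter, 14 mm long) at -x and a fixed 22 mm steel bush at +x. Fingers can come down on both sides of it (in y) and pull on the head.
- caddy: Loose red open tray, 130 (its x) x 80 (its y) x 45 mm high, with two steel weights in it and a rigid black bail handle; 0.28 to 0.42 kg in all, balanced. Origin: centre of its underside, z up. Yaw within 0.6 rad of the base frame.
- caddy_handle (a point): Centre of the handle's top bar, on its centre line, 115 mm above the caddy's underside; axes as the caddy's. Bar: round, 10 mm, straight along x for 90 mm, then legs down at x +60 and -60 mm. The window under it is 65 mm high to the tray's rim and 90 mm wide or more. Pinch it from above in the middle, closing along y. Hung, it lies along the rig's x, either way round.
- tumbler: Bystander: yellow tumbler with blue lid and blue side handle, 78 mm in diameter, 204 mm high, an orange straw to 249 mm. Origin under its centre.
- mug: Bystander: white mug, 80 mm in diameter, 80 mm high. Origin under its centre.
- tape_roll: Bystander: flat copper tape roll, 100 mm in diameter, 22 mm high, lying flat. Origin under its centre.
Things that resemble listed ones, but are neither listed nor needed, are in the scene too. Several things have the shape of the caddy; the one meant has the colours described above.

How it is judged:
On the way, in this order (a step that is already met when the one before it is completed fails the run):
1. the caddy hangs by its handle on both prongs, let go, the load arm still locked level by the seated plunger (z of caddy_handle in the frame of hook_seat between -0.006 and 0.01 m and y of caddy_handle in the frame of hook_seat between -0.065 and 0.032 m and x of caddy_handle in the frame of hook_seat between -0.03 and 0.03 m and height (world z) of caddy above 0.015 m and angle between caddy's own z axis and vertical below 0.4 rad and contact force between caddy and load_arm above 1.5 N and contact force between caddy and the arm below 0.2 N and contact force between caddy and the fingers below 0.2 N and value of joint plunger below 0.004 m and value of joint load_arm below 0.045 rad), for 0.2 s.
2. the plunger is pulled fully back (over 15.5 of its 18 mm) and the loaded arm has sunk (value of joint plunger above 0.0155 m and value of joint load_arm above 0.05 rad), for 0.2 s.
At the end, for the whole second after the job is handed in: Gripper holds the plunger 15.5 mm or more back, pressing over 1 N; load arm sunk over 0.05 rad; caddy hangs by its bar on both prongs (bar within 10 mm of its resting height there), upright within 0.4 rad, clear of the table; robot touches neither caddy nor load arm (all of step 2 and z of caddy_handle in the frame of hook_seat between -0.006 and 0.01 m and y of caddy_handle in the frame of hook_seat between -0.065 and 0.032 m and x of caddy_handle in the frame of hook_seat between -0.03 and 0.03 m and height (world z) of caddy above 0.015 m and angle between caddy's own z axis and vertical below 0.4 rad and contact force between caddy and load_arm above 1.5 N and contact force between caddy and the arm below 0.2 N and contact force between caddy and the fingers below 0.2 N and contact force between plunger and the fingers above 1 N and contact force between load_arm and the arm below 0.3 N and contact force between load_arm and the fingers below 0.3 N); the arm keeps its last pose, push and grip.
It fails at once if the caddy is tipped over (angle between caddy's own z axis and vertical above 0.8 rad).
It fails at once if the tumbler is moved by more than 20 mm or tipped (distance of tumbler from where it was at the start of the episode above 0.02 m or angle between tumbler's own z axis and vertical above 0.3 rad).
It fails at once if the mug is moved by more than 20 mm or tipped (distance of mug from where it was at the start of the episode above 0.02 m or angle between mug's own z axis and vertical above 0.3 rad).
It fails at once if the tape roll is moved by more than 20 mm or tipped (distance of tape_roll from where it was at the start of the episode above 0.02 m or angle between tape_roll's own z axis and vertical above 0.3 rad).
It also fails if it takes over 64 s, if anything falls off the work surface, if the arm or the gripper's body presses on something with over 40 N, if the wrist force passes 120 N, or if a joint passes its speed limit or range.

## Robot

A 6-joint arm with a two-finger parallel gripper is mounted at the origin on the work surface. World frame = base frame: x ahead of the robot, y to its left, z up, the work surface at z = 0. Lengths are in m, angles in rad, forces in N, time in s.
With the tool pointing down it reaches from about 0.3 to 0.875 m from the base axis. Payload 6.4 kg.
Tool frame: the origin (TCP) lies at the very end of the fingers, on their centre line; the grasp point (between the pads) lies 19 mm behind it; z points along the fingers, y is the line along which they close (so a half turn about z gives the same grasp; the last joint's range is limited). The gripper opens to 85 mm and grips with 20 to 120 N. Pads are 22 mm wide; open, the fingers measure 114 mm over their backs; the gripper's body (76 mm by 85 mm) begins 54 mm behind the grasp point. The pads swing forward as they close: fully open they stand 13 mm farther back than shut.
Start: joints at [-1.449, 0.181, 1.607, -0, 1.354, -0.206], TCP at [0.185, -0.544, 0.231] pointing down, gripper open.
Joint ranges: [-2.99, 2.99], [-0.89, 2.07], [0.3, 2.58], [-1.14, 4.28], [0, 2.63], [-3.12, 3.12]. Speed limits (rad/s): [2.57, 2.57, 3.01, 3.14, 3.14, 3.14].

## Interface

Orientations are given as a unit quaternion [w, x, y, z].
In Python, from bench import ctrl gives the robot as it stands.
- The arm moves only by the tool jog_arm, never from a script. Its argument "series" is a list that holds one entry, the list of rows, each a list of 7 numbers: the shift along the tool's x, y, z in mm, then the turn, a rotation vector about the tool's x, y, z in rad, then the finger opening in mm, from 0 to 85.4. In form: [[[tx, ty, tz, rx, ry, rz, gripper], ...]]. A call has exactly 10 rows; each row shifts and turns the commanded pose from where the row before left it, along the tool's axes as they then stand; what a row does not reach is not made up. A row lasts 1/10 s, in which the tool goes at most 50 mm and 8.59 degrees, less where a joint would pass 70% of its speed; a pose out of reach is approached as far as the arm can. A call with a gripper value outside its range is refused whole. The fingers move at their own pace and stop on an object; the grip force is fixed at half the most. Time passes only in rows, so rows that do not move let the fingers close, or fill a call up. It gives the time, the measured TCP pose, the force, the opening and the grip force at its end, in the units of the state.
- ctrl.get_obs(): the state, without advancing time (a new reading comes with each control period).
- ctrl.camera(name): name is "scene" or "side" or "wrist"; returns a dict with "frame" (384x512x3 uint8, blue, green, red), "z_map" (384x512 float32, m along the optical axis (not along the pixel's ray), 0 where there is no reading), "fx", "fy", "cx", "cy" (pixels), "xyz" and "rotation" of the camera in the world. Camera axes: x right, y down, z forward; pixel columns grow to the right and rows downward; lengths in m; the calibration is good to about 2 mm. A picture is of the moment at which its call begins.
- ctrl.hand_in(): hands the job in; it is judged then, once.
The state is a dict: "time_s": time; "q": joint angles; "dq": joint speeds; "joint_efforts": joint torques, N m; "eef_pos": TCP position; "eef_rot": TCP orientation; "wrist_force": force on the tool from outside, world axes, zero at the start; "torque": the same for the moment, N m; "opening": opening from 0.0 (shut) to 1.0 (fully open); "grasp_force": force on a finger pad.
Only numpy, scipy, OpenCV 4.12 (cv2) and the standard library are available. Lean on these libraries where they do the work, as an engineer would, in place of code of your own. Each camera call takes 0.05 s, during which the arm holds its last target. There are 200 camera calls.

## Working session

There is one attempt and no reset: what is moved stays moved. The work goes in short steps, Python scripts to look and compute and a tool call to move; the robot and the scene stay as the last step left them, time stands still between calls to the robot, and variables do not carry over. Pictures are saved under pics/ and viewed, at most 10 in all, crops included, and the job is handed in when it is done.

Besides the shell and the picture viewer there is one more tool, called as name([rows], argument=value, ...), one row to a line, values as JSON. jog_arm: Moves the arm, as the interface text tells. Its arguments: {"type":"object","properties":{"series":{"type":"array"}},"required":["series"]}

```bash
mkdir -p pics; python3 - <<'E'
from bench import ctrl
import cv2,numpy as np,pickle
o=ctrl.get_obs(); print(o['time_s'],o['eef_pos'],o['eef_rot'],o['opening'])
d={n:ctrl.camera(n) for n in("scene","side")}
pickle.dump(d,open('d0.pkl','wb'))
for n in d: cv2.imwrite(f'pics/{n}0.png',cv2.resize(d[n]['frame'],(800,600)));print(n,d[n]['xyz'],d[n]['rotation'],d[n]['fx'],d[n]['cx'],d[n]['cy'])
E
```

```text
0.0 [ 0.18507278 -0.54381571  0.23035306] [-8.96875132e-04  9.86596591e-01  1.63175861e-01  3.10646801e-05] 1.0047127238927365
scene [ 1.18330838 -0.27315432  1.29294881] [-0.23725147  0.80313492  0.52417604 -0.15467875] 477.8060312860082 252.85124684075694 191.09230756693447
side [0.2156729  1.24722794 0.89216697] [ 0.05889634 -0.09365702  0.86297615 -0.49298251] 442.59806636362345 254.79615077544406 190.7524779896612
```

View pics/scene0.png

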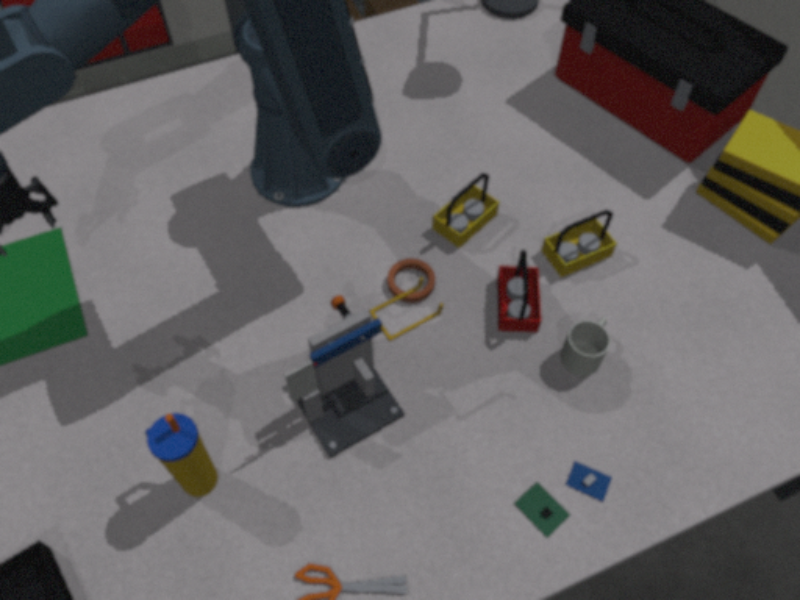

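View pics/side0.png

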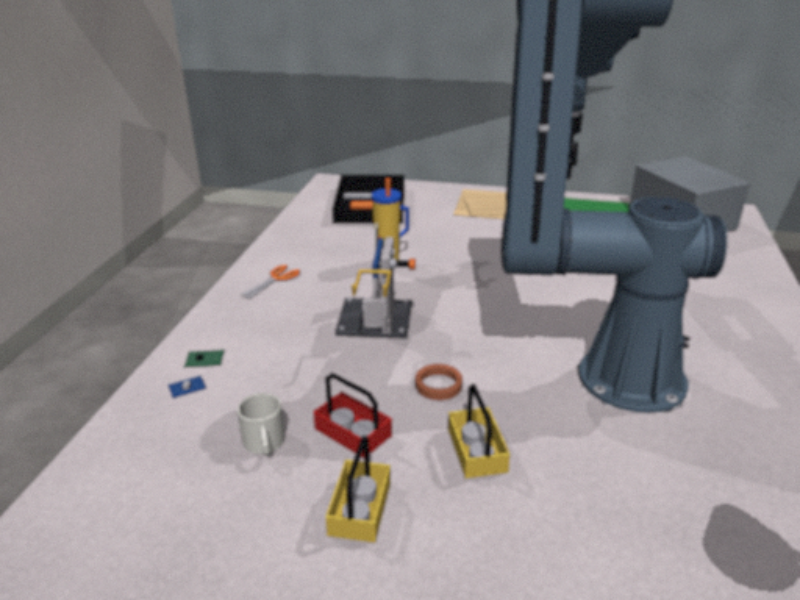

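Scene view (800x600 px): the red caddy with a black handle is at (519,297). It could be mistaken for the yellow caddies at (466,213) and (580,245), or for the red toolbox at (660,80), so I choose the one at (519,297). The rig's knob is at (338,302), the yellow prongs at (370–440,285–335), the mug at (585,345), the tape at (411,280) and the tumbler at (185,455). In the side view, the red caddy is at (353,420), the knob at (408,264) and the prongs at (373,280).

```bash
cat > h.py <<'E'
import numpy as np,cv2,pickle
from scipy.spatial.transform import Rotation as R
def rot(q): return R.from_quat(np.r_[q[1:],q[0]]).as_matrix()
def cloud(c):
    v,u=np.mgrid[:384,:512]; z=c['z_map']
    p=np.stack([(u-c['cx'])/c['fx']*z,(v-c['cy'])/c['fy']*z,z],-1)
    return p@rot(c['rotation']).T+np.array(c['xyz'])
def ray(c,u,v):
    return np.array(c['xyz']),rot(c['rotation'])@np.array([(u-c['cx'])/c['fx'],(v-c['cy'])/c['fy'],1])
def plane(c,u,v,z):
    o,d=ray(c,u,v); return o+d*(z-o[2])/d[2]
def meet(c1,p1,c2,p2):
    (a,d),(b,e)=ray(c1,*p1),ray(c2,*p2)
    s=np.linalg.lstsq(np.c_[d,-e],b-a,rcond=None)[0]
    A,B=a+s[0]*d,b+s[1]*e; return (A+B)/2,np.linalg.norm(A-B)
def hsv(c): return cv2.cvtColor(cv2.GaussianBlur(c['frame'],(3,3),0),cv2.COLOR_BGR2HSV)
def inr(c,lo,hi,box=None):
    m=cv2.inRange(hsv(c),lo,hi)>0
    if box:
        k=np.zeros_like(m); k[box[1]:box[3],box[0]:box[2]]=1; m&=k
    return m
E
python3 - <<'E'
from h import *
np.set_printoptions(precision=4,suppress=True)
d=pickle.load(open('d0.pkl','rb'))
S={'scene':dict(red=(310,165,355,220),knob=(208,185,228,203),yel=(232,170,290,220),blue=(196,200,250,235),handle=(318,155,350,212)),
 'side':dict(red=(195,245,256,292),knob=(257,162,270,175),yel=(222,168,252,190),blue=(235,150,256,185),handle=(200,235,248,280))}
col=dict(red=((0,120,40),(6,255,255)),knob=((3,120,80),(18,255,255)),yel=((18,110,80),(32,255,255)),blue=((100,120,30),(125,255,255)),handle=((0,0,0),(180,120,58)))
for n in d:
    c=d[n];P=cloud(c)
    for k,b in S[n].items():
        m=inr(c,*col[k],b); 
        ok=m&(c['z_map']>0); p=P[ok]; v,u=np.nonzero(m)
        if len(p)<3: print(n,k,m.sum());continue
        print(n,k,m.sum(),'px',u.mean().round(1),v.mean().round(1),'med',np.median(p,0),'lo',np.percentile(p,5,0),'hi',np.percentile(p,95,0))
E
python3 - <<'E'
import sys;sys.path.insert(0,'.')
import pickle,cv2,numpy as np
d=pickle.load(open('d0.pkl','rb'))
a=cv2.resize(d['scene']['frame'][155:225,200:360],(800,350),interpolation=cv2.INTER_CUBIC)
b=cv2.resize(d['side']['frame'][150:206,215:275],(268,250),interpolation=cv2.INTER_CUBIC)
e=cv2.resize(d['side']['frame'][236:292,190:260],(312,250),interpolation=cv2.INTER_CUBIC)
cv2.imwrite('pics/crop.png',np.vstack([a,np.hstack([b,e,np.zeros((250,220,3),np.uint8)])]))
E
```

```text
scene red 493 px 332.2 193.3 med [0.5409 0.2827 0.0243] lo [0.4672 0.23   0.0017] hi [0.6    0.3391 0.0474]
scene knob 30 px 215.7 192.3 med [ 0.4935 -0.0804  0.1918] lo [ 0.486  -0.0887  0.1854] hi [ 0.4989 -0.0713  0.1946]
scene yel 139 px 254.8 199.1 med [0.5315 0.0137 0.1838] lo [ 0.5188 -0.0308  0.1776] hi [0.5947 0.0608 0.1885]
scene blue 349 px 220.6 218.6 med [ 0.5764 -0.1001  0.1943] lo [ 0.5643 -0.152   0.1759] hi [ 0.5855 -0.0413  0.199 ]
scene handle 137 px 334.2 180.9 med [0.5421 0.2767 0.1133] lo [0.48   0.2538 0.0254] hi [0.5886 0.3105 0.1226]
side red 761 px 225.0 271.0 med [0.5321 0.2987 0.0298] lo [0.4648 0.2287 0.0086] hi [0.5935 0.3366 0.0474]
side knob 18 px 262.9 168.5 med [ 0.4908 -0.0717  0.1879] lo [ 0.4868 -0.0765  0.1775] hi [ 0.4972 -0.0673  0.1961]
side yel 69 px 242.9 178.2 med [ 0.5376 -0.0145  0.1853] lo [ 0.5167 -0.0597  0.1445] hi [0.5876 0.0729 0.2034]
side blue 31 px 241.5 162.4 med [ 0.5678 -0.0827  0.1985] lo [ 0.5598 -0.1369  0.1943] hi [ 0.5794 -0.0336  0.2016]
side handle 32 px 228.4 254.4 med [0.5035 0.3035 0.1053] lo [0.476  0.2599 0.0542] hi [0.5832 0.3162 0.1244]
```

View pics/crop.png

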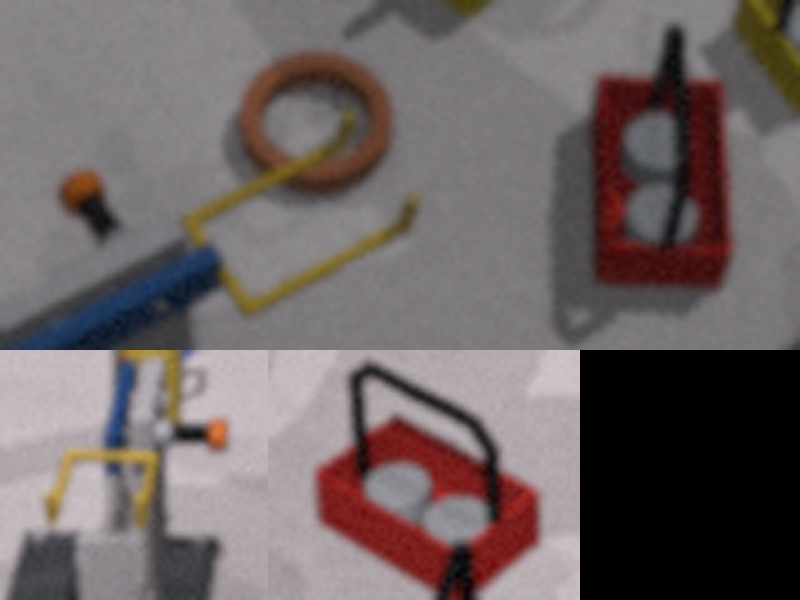

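The crop confirms the choice: red tray with a black bail and two grey weights. Prong corners in native px are (238,199) and (250,216.6), with the tips at (270,178) and (282.4,196).

```bash
python3 - <<'E'
from h import *
np.set_printoptions(precision=4,suppress=True)
d=pickle.load(open('d0.pkl','rb'));s,t=d['scene'],d['side']
W=[plane(s,238,199,.18),plane(s,250,216.6,.18),plane(s,270,178,.204),plane(s,282.4,196,.204),meet(s,(215.7,192.3),t,(262.9,168.5))[0]]
W=np.array(W);print(W,meet(s,(215.7,192.3),t,(262.9,168.5))[1])
print('corners meet',meet(s,(238,199),t,(249.7,173.5)),meet(s,(250,216.6),t,(230.7,173.5)))
M=np.array([[-32,95],[32,95],[-32,199],[32,199],[-79,55]])/1e3
def fit(M,Wp):
    a=M-M.mean(0);b=Wp-Wp.mean(0)
    y=np.arctan2((a[:,0]*b[:,1]-a[:,1]*b[:,0]).sum(),(a*b).sum()); r=np.array([[np.cos(y),-np.sin(y)],[np.sin(y),np.cos(y)]])
    o=Wp.mean(0)-r@M.mean(0); return y,o,r,Wp-(M@r.T+o)
y,o,r,res=fit(M,W[:,:2]); print('rig yaw',y,'o',o);print(res)
print('seat',o+r@[0,.165],'knob',o+r@[-.058,.055])
# blue arm line
P=cloud(s);m=inr(s,(100,120,30),(125,255,255),(196,200,250,235))&(s['z_map']>0)
p=P[m];p=p[p[:,2]>.19];v=cv2.fitLine(p[:,:2].astype(np.float32),cv2.DIST_HUBER,0,.01,.01).ravel();print('arm dir yaw',np.arctan2(-v[0],v[1]),'pt in rig',r.T@(v[2:]-o))
# handle
for c,b in((s,(318,155,350,212)),(t,(195,232,252,282))):
    P=cloud(c);m=inr(c,(0,0,0),(180,140,70),b)&(P[...,2]>.108)&(P[...,2]<.13)&(c['z_map']>0)
    p=P[m];v=cv2.fitLine(p[:,:2].astype(np.float32),cv2.DIST_HUBER,0,.01,.01).ravel()
    q=(p[:,:2]-v[2:])@v[:2];print('handle',m.sum(),'yaw',np.arctan2(v[1],v[0]),'mid',v[2:]+v[:2]*(np.percentile(q,2)+np.percentile(q,98))/2,'len',np.ptp(q),'z',np.median(p[:,2]))
# tray rim
m=inr(s,(0,120,40),(6,255,255),(310,165,355,220));P=cloud(s)
p=P[m&(s['z_map']>0)];p=p[p[:,2]>.038];print('rim',cv2.minAreaRect((p[:,:2]*1000).astype(np.float32)))
for n,c,b,z in(('tumbler',s,((100,120,40),(125,255,255),(92,260,130,300)),.15),('tape',s,((3,70,40),(15,255,255),(245,160,282,195)),.012)):
    P=cloud(c);m=inr(c,*b)&(c['z_map']>0);print(n,np.median(P[m],0),np.percentile(P[m],2,0),np.percentile(P[m],98,0))
P=cloud(s);p=P[200:230,358:390].reshape(-1,3);p=p[p[:,2]>.05];print('mug',p.min(0),p.max(0))
E
```

```text
[[ 0.5315 -0.0307  0.18  ]
 [ 0.5957 -0.0227  0.18  ]
 [ 0.5181  0.0715  0.204 ]
 [ 0.585   0.0774  0.204 ]
 [ 0.4912 -0.0791  0.185 ]] 0.002948314841526973
corners meet (array([ 0.5307, -0.0323,  0.1835]), np.float64(0.0054029548579785985)) (array([ 0.5944, -0.0238,  0.1815]), np.float64(0.00413472376480662))
rig yaw 0.1249027931792583 o [ 0.576  -0.1223]
[[-0.0009  0.0014]
 [-0.0002  0.0014]
 [-0.0014  0.0004]
 [ 0.002  -0.0017]
 [ 0.0004 -0.0015]]
seat [0.5554 0.0414] knob [ 0.5116 -0.075 ]
arm dir yaw -2.9844134 pt in rig [0.0026 0.0119]
handle 91 yaw -0.470703 mid [0.5365 0.2812] len 0.11421810489964075 z 0.11870150798602142
handle 53 yaw -0.46764275 mid [0.4996 0.3037] len 0.17107802272738093 z 0.119785654938662
rim ((532.1841430664062, 282.6784362792969), (78.45354461669922, 133.3973846435547), 62.79296875)
tumbler [ 0.6355 -0.4118  0.2046] [ 0.6004 -0.4425  0.2   ] [ 0.6664 -0.3753  0.2086]
tape [0.3935 0.112  0.0206] [0.3513 0.0603 0.0013] [0.4451 0.1545 0.027 ]
mug [ 0.6512 -0.2732  0.0503] [1.1833 0.3996 1.2929]
```

jog_arm([
  [[0,0,-40,0,0,0,85],[0,0,-40,0,0,0,85],[0,0,-40,0,0,0,85],[29.8,-33.5,0,0,0,0,85],[29.8,-33.5,0,0,0,0,85],[29.8,-33.5,0,0,0,0,85],[29.8,-33.5,0,0,0,0,85],[29.8,-33.5,0,0,0,0,85],[29.8,-33.5,0,0,0,0,85],[29.8,-33.5,0,0,0,0,85]],
])

```text
time_s: 1.1
eef_pos: [0.3073, -0.2534, 0.351]
eef_rot: [-0.0, 0.987, 0.163, 0.0]
wrist_force: [0.4, -0.2, 0.4]
opening: 0.994
grasp_force: 0.0
```

jog_arm([
  [[29.8,-33.5,0,0,0,0,85],[29.8,-33.5,0,0,0,0,85],[29.8,-33.5,0,0,0,0,85],[29.8,-33.5,0,0,0,0,85],[29.8,-33.5,0,0,0,0,85],[29.8,-33.5,0,0,0,0,85],[29.8,-33.5,0,0,0,0,85],[29.8,-33.5,0,0,0,0,85],[29.8,-33.5,0,0,0,0,85],[29.8,-33.5,0,0,0,0,85]],
])

```text
time_s: 2.1
eef_pos: [0.4815, 0.1599, 0.3509]
eef_rot: [0.0, 0.987, 0.163, -0.0]
wrist_force: [1.8, -1.0, 0.6]
opening: 0.996
grasp_force: 0.0
```

jog_arm([
  [[29.8,-33.5,0,0,0,0,85],[29.8,-33.5,0,0,0,0,85],[0,0,0,0,0,0.133,85],[0,0,0,0,0,0.133,85],[0,0,0,0,0,0.133,85],[0,0,0,0,0,0.133,85],[0,0,0,0,0,0.133,85],[0,0,0,0,0,0.133,85],[0,0,0,0,0,0,85],[0,0,0,0,0,0,85]],
])

```text
time_s: 3.1
eef_pos: [0.5161, 0.2405, 0.3509]
eef_rot: [0.0, 0.973, -0.231, -0.0]
wrist_force: [0.2, -0.3, 0.3]
opening: 0.989
grasp_force: 0.0
```

```bash
cat >> h.py <<'E'
def todo(x,y,z,yaw):
    from bench import ctrl
    o=ctrl.get_obs();Rt=rot(o['eef_rot']);d=np.array([x,y,z])-o['eef_pos']
    cy=np.arctan2(Rt[1,0],Rt[0,0])
    g=R.from_euler('z',yaw).as_matrix()@np.diag([1,-1,-1.])
    print('t',round(o['time_s'],2),'pos',o['eef_pos'].round(4),'yaw',cy.round(4),'F',np.round(o['wrist_force'],1),'op',round(o['opening'],3),'gf',round(o['grasp_force'],1))
    print('shift mm',(Rt.T@d*1000).round(1),'turn',R.from_matrix(Rt.T@g).as_rotvec().round(4))
E
python3 - <<'E'
from h import *
from bench import ctrl
todo(.534,.282,.096,-.47)
c=ctrl.camera('wrist');pickle.dump(c,open('w1.pkl','wb'))
np.set_printoptions(precision=4,suppress=True)
P=cloud(c);m=inr(c,(0,0,0),(180,140,75))&(P[...,2]>.105)&(P[...,2]<.135)&(c['z_map']>0)&(abs(P[...,0]-.534)<.08)&(abs(P[...,1]-.282)<.08)
p=P[m];v=cv2.fitLine(p[:,:2].astype(np.float32),cv2.DIST_HUBER,0,.01,.01).ravel()
q=(p[:,:2]-v[2:])@v[:2];print('handle',m.sum(),'yaw',np.arctan2(v[1],v[0]),'mid',v[2:]+v[:2]*(np.percentile(q,1)+np.percentile(q,99))/2,'len',np.ptp(q),'z',np.median(p[:,2]))
m=inr(c,(0,120,40),(6,255,255))&(P[...,2]>.04)&(P[...,2]<.05);print(m.sum(),cv2.minAreaRect((P[m][:,:2]*1000).astype(np.float32)))
cv2.imwrite('pics/w1.png',c['frame'])
E
```

```text
t 3.1 pos [0.5161 0.2405 0.3509] yaw -0.4666 F [ 0.2 -0.3  0.3] op 0.989 gf 0.0
shift mm [ -2.6 -45.2 254.9] turn [0.0004 0.0005 0.0034]
handle 662 yaw -0.46727866 mid [0.53   0.2844] len 0.12309685246888166 z 0.11906556863519849
786 ((530.4825439453125, 285.1073913574219), (78.66532135009766, 129.16754150390625), 63.033443450927734)
```

View pics/w1.png

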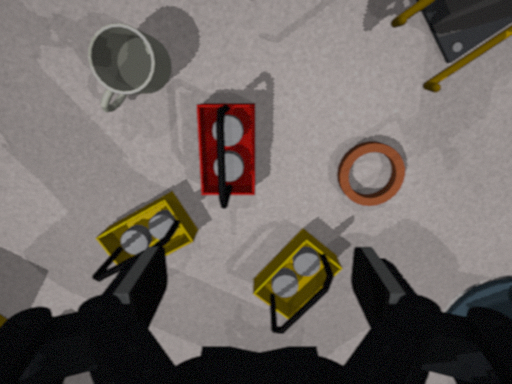

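Wrist view: the red caddy is at (227,148) with its bar at (223,155), consistent with the scene measurement. I'll go down over it.

jog_arm([
  [[-6.9,-45.8,0,0,0,0,85],[0,0,40,0,0,0,85],[0,0,40,0,0,0,85],[0,0,40,0,0,0,85],[0,0,40,0,0,0,85],[0,0,40,0,0,0,85],[0,0,30,0,0,0,85],[0,0,25,0,0,0,85],[0,0,0,0,0,0,85],[0,0,0,0,0,0,85]],
])

```text
time_s: 4.15
eef_pos: [0.5309, 0.2845, 0.0965]
eef_rot: [0.0, 0.973, -0.232, -0.0]
wrist_force: [0.2, -0.2, -0.3]
opening: 0.995
grasp_force: 0.0
```

jog_arm([
  [[0,0,0,0,0,0,50],[0,0,0,0,0,0,30],[0,0,0,0,0,0,15],[0,0,0,0,0,0,0],[0,0,0,0,0,0,0],[0,0,0,0,0,0,0],[0,0,0,0,0,0,0],[0,0,0,0,0,0,0],[0,0,0,0,0,0,0],[0,0,0,0,0,0,0]],
])

```text
time_s: 5.15
eef_pos: [0.5311, 0.2845, 0.0968]
eef_rot: [-0.0, 0.972, -0.233, 0.0]
wrist_force: [-0.7, -0.9, 5.8]
opening: 0.093
grasp_force: 58.6
```

jog_arm([
  [[0,0,-15,0,0,0,0],[0,0,-25,0,0,0,0],[0,0,-30,0,0,0,0],[0,0,-25,0,0,0,0],[0,0,-19,0,0,0,0],[0,0,0,0,0,-0.1,0],[0,0,0,0,0,-0.1,0],[0,0,0,0,0,-0.1,0],[0,0,0,0,0,-0.1,0],[0,0,0,0,0,-0.1,0]],
])

```text
time_s: 6.15
eef_pos: [0.5304, 0.2844, 0.2102]
eef_rot: [0.0, 1.0, 0.017, -0.001]
wrist_force: [-0.0, -0.6, -3.8]
opening: 0.091
grasp_force: 58.8
```

jog_arm([
  [[0,0,0,0,0,-0.1,0],[0,0,0,0,0,0,0],[0,0,0,0,0,0,0],[0,0,0,0,0,0,0],[0,0,0,0,0,0,0],[0,0,0,0,0,0,0],[0,0,0,0,0,0,0],[0,0,0,0,0,0,0],[0,0,0,0,0,0,0],[0,0,0,0,0,0,0]],
])

```text
time_s: 7.15
eef_pos: [0.5309, 0.2845, 0.2103]
eef_rot: [-0.0, 0.998, 0.065, -0.0]
wrist_force: [-0.1, 0.3, -3.2]
opening: 0.092
grasp_force: 58.8
```

```bash
python3 - <<'E'
from h import *
from bench import ctrl
np.set_printoptions(precision=4,suppress=True)
todo(.5554,.0414,.2105,.128)
c=ctrl.camera('wrist');pickle.dump(c,open('w2.pkl','wb'));s=ctrl.camera('scene');pickle.dump(s,open('s2.pkl','wb'))
P=cloud(c)
o=np.array([.576,-.1223]);y=.125;r=np.array([[np.cos(y),-np.sin(y)],[np.sin(y),np.cos(y)]])
# prongs & tips in the wrist view, expressed in the rig frame of the first fit
m=inr(c,(18,110,60),(34,255,255))&(P[...,2]>.17)&(P[...,2]<.215);p=P[m]
q=(p[:,:2]-o)@r
for sgn in(-1,1):
    k=(abs(q[:,0]-sgn*.032)<.015)&(q[:,1]>.1); a=q[k]
    if k.sum()<5: print(sgn,k.sum());continue
    f=cv2.fitLine(a.astype(np.float32),cv2.DIST_HUBER,0,.01,.01).ravel()
    print(sgn,k.sum(),'x',np.median(a[:,0]),'slope',f[0]/f[1],'y',a[:,1].min(),a[:,1].max(),'z',p[k,2].min(),p[k,2].max())
Q=cloud(s)
m=inr(s,(0,0,0),(180,140,75))&(Q[...,2]>.2)&(Q[...,2]<.24)&(s['z_map']>0)&(abs(Q[...,0]-.53)<.1)&(abs(Q[...,1]-.284)<.07);print('bar pts scene',m.sum())
# combined picture
a=s['frame'][120:240,180:360];cv2.imwrite('pics/c2.png',np.hstack([cv2.resize(a,(450,300)),cv2.resize(c['frame'],(350,300))]))
E
```

```text
t 7.15 pos [0.5309 0.2845 0.2103] yaw 0.1297 F [-0.1  0.3 -3.2] op 0.092 gf 58.8
shift mm [ -7.1 244.2  -0.2] turn [-0.      0.      0.0017]
-1 0
1 0
bar pts scene 113
```

View pics/c2.png

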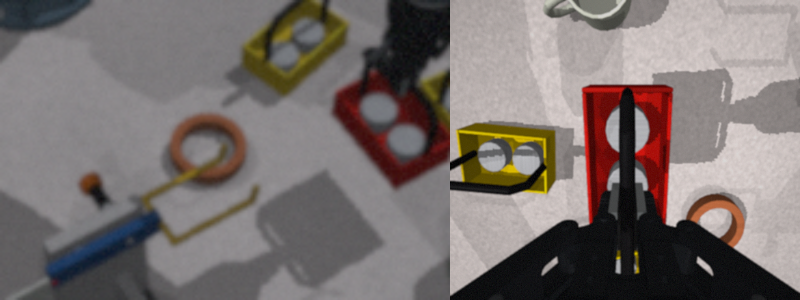

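The caddy hangs level in the gripper, bar mid-window, with the prongs at (150–255,150–240) left of it. Next: in over the tips.

jog_arm([
  [[-7,10,0,0,0,0,0],[0,20,0,0,0,0,0],[0,30,0,0,0,0,0],[0,30,0,0,0,0,0],[0,20,0,0,0,0,0],[0,10,0,0,0,0,0],[0,0,0,0,0,0,0],[0,0,0,0,0,0,0],[0,0,0,0,0,0,0],[0,0,0,0,0,0,0]],
])

```text
time_s: 8.25
eef_pos: [0.5392, 0.1655, 0.2102]
eef_rot: [-0.0, 0.998, 0.066, -0.0]
wrist_force: [-0.3, 0.2, -3.8]
opening: 0.089
grasp_force: 58.7
```

```bash
python3 - <<'E'
from h import *
from bench import ctrl
np.set_printoptions(precision=4,suppress=True)
todo(.5554,.0414,.2105,.128)
s=ctrl.camera('scene');t=ctrl.camera('side');w=ctrl.camera('wrist')
P=cloud(w)
o=np.array([.576,-.1223]);y=.125;r=np.array([[np.cos(y),-np.sin(y)],[np.sin(y),np.cos(y)]])
m=inr(w,(18,110,60),(34,255,255))&(P[...,2]>.17)&(P[...,2]<.215);q=(P[m][:,:2]-o)@r;print(len(q),q.min(0) if len(q) else 0,q.max(0) if len(q) else 0)
cv2.imwrite('pics/c3.png',np.hstack([cv2.resize(s['frame'][130:250,200:340],(350,300)),cv2.resize(t['frame'][140:270,185:315],(300,300))]))
E
```

```text
t 8.25 pos [0.5392 0.1655 0.2102] yaw 0.1311 F [-0.3  0.2 -3.8] op 0.089 gf 58.7
shift mm [ -0.2 125.1  -0.3] turn [-0.0002  0.0001  0.0031]
2916 [-0.0377  0.1349] [0.0337 0.2023]
```

View pics/c3.png

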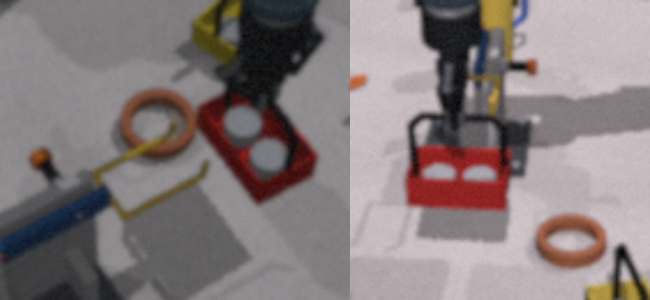

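The view shows the caddy about 30 mm in front of the tips. The wrist camera puts the prongs at x -38..+34 and the tip end at y 202, which agrees with the fit. Going in.

jog_arm([
  [[-1,10,0,0,0,0,0],[0,15,0,0,0,0,0],[0,20,0,0,0,0,0],[0,20,0,0,0,0,0],[0,20,0,0,0,0,0],[0,20,0,0,0,0,0],[0,15,0,0,0,0,0],[0,5,0,0,0,0,0],[0,0,0,0,0,0,0],[0,0,0,0,0,0,0]],
])

```text
time_s: 9.4
eef_pos: [0.5545, 0.0408, 0.2102]
eef_rot: [-0.0, 0.998, 0.065, -0.0]
wrist_force: [-0.6, 0.5, -2.8]
opening: 0.09
grasp_force: 58.7
```

jog_arm([
  [[0,0,8,0,0,0,0],[0,0,8,0,0,0,0],[0,0,8,0,0,0,0],[0,0,6,0,0,0,0],[0,0,4,0,0,0,0],[0,0,2,0,0,0,0],[0,0,1,0,0,0,0],[0,0,0,0,0,0,0],[0,0,0,0,0,0,0],[0,0,0,0,0,0,0]],
])

```text
time_s: 10.4
eef_pos: [0.5549, 0.0404, 0.1736]
eef_rot: [0.0, 0.998, 0.065, 0.0]
wrist_force: [0.8, 0.5, -3.3]
opening: 0.092
grasp_force: 58.7
```

jog_arm([
  [[0,0,1,0,0,0,0],[0,0,1,0,0,0,0],[0,0,1,0,0,0,0],[0,0,0,0,0,0,0],[0,0,0,0,0,0,0],[0,0,0,0,0,0,0],[0,0,0,0,0,0,0],[0,0,0,0,0,0,0],[0,0,0,0,0,0,0],[0,0,0,0,0,0,0]],
])

```text
time_s: 11.4
eef_pos: [0.5547, 0.0405, 0.1703]
eef_rot: [0.0, 0.998, 0.065, 0.0]
wrist_force: [0.4, 0.3, -2.1]
opening: 0.089
grasp_force: 58.7
```

```bash
python3 - <<'E'
from h import *
from bench import ctrl
todo(.5554,.0414,.170,.128)
s=ctrl.camera('scene');t=ctrl.camera('side')
cv2.imwrite('pics/c4.png',np.hstack([cv2.resize(s['frame'][130:250,190:330],(350,300)),cv2.resize(t['frame'][140:260,185:305],(300,300))]))
E
```

```text
t 11.4 pos [0.5547 0.0405 0.1703] yaw 0.1298 F [ 0.4  0.3 -2.1] op 0.089 gf 58.7
shift mm [ 0.9 -0.8  0.3] turn [ 0.     -0.      0.0018]
```

View pics/c4.png

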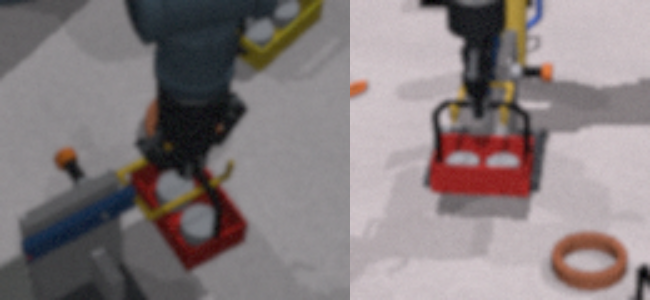

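The prongs run through the handle window, with the tips outside the bar, at (235,165) in the left crop. The force is starting to unload, so I'll lower 1–2 mm more.

jog_arm([
  [[0,0,0.7,0,0,0,0],[0,0,0.7,0,0,0,0],[0,0,0.6,0,0,0,0],[0,0,0,0,0,0,0],[0,0,0,0,0,0,0],[0,0,0,0,0,0,0],[0,0,0,0,0,0,0],[0,0,0,0,0,0,0],[0,0,0,0,0,0,0],[0,0,0,0,0,0,0]],
])

```text
time_s: 12.5
eef_pos: [0.5546, 0.0405, 0.1683]
eef_rot: [-0.0, 0.998, 0.065, 0.0]
wrist_force: [0.7, 0.4, -3.0]
opening: 0.093
grasp_force: 58.7
```

jog_arm([
  [[0,0,0.5,0,0,0,0],[0,0,0.5,0,0,0,0],[0,0,0.5,0,0,0,0],[0,0,0.5,0,0,0,0],[0,0,0,0,0,0,0],[0,0,0,0,0,0,0],[0,0,0,0,0,0,0],[0,0,0,0,0,0,0],[0,0,0,0,0,0,0],[0,0,0,0,0,0,0]],
])

```text
time_s: 13.5
eef_pos: [0.5547, 0.0405, 0.1664]
eef_rot: [-0.0, 0.998, 0.065, 0.0]
wrist_force: [-1.5, 1.4, -0.2]
opening: 0.093
grasp_force: 59.1
```

```bash
python3 - <<'E'
from h import *
from bench import ctrl
np.set_printoptions(precision=4,suppress=True)
todo(.5554,.0414,.170,.128)
s=ctrl.camera('scene');t=ctrl.camera('side');w=ctrl.camera('wrist');pickle.dump((s,t,w),open('d4.pkl','wb'))
o=np.array([.576,-.1223]);y=.125;r=np.array([[np.cos(y),-np.sin(y)],[np.sin(y),np.cos(y)]])
for c in(s,t,w):
    P=cloud(c)
    for nm,lo,hi in(('red',(0,120,40),(6,255,255)),('blk',(0,0,0),(180,140,75)),('yel',(18,110,60),(34,255,255))):
        q=np.dstack([(P[...,:2]-o)@r,P[...,2]])
        m=inr(c,lo,hi)&(c['z_map']>0)&(q[...,1]>.1)&(q[...,1]<.22)&(abs(q[...,0])<.07)&(P[...,2]>.06)&(P[...,2]<.225)
        if nm=='blk': m&=(abs(q[...,0])>.035)
        if m.sum()>5:print(nm,m.sum(),np.percentile(q[m],2,0),np.percentile(q[m],98,0))
cv2.imwrite('pics/w4.png',np.hstack([w['frame'],cv2.resize(t['frame'][150:240,195:275],(256,288)).repeat(1,0)[:, :] if 0 else cv2.copyMakeBorder(cv2.resize(t['frame'][150:240,195:275],(256,288)),0,96,0,0,0)]))
E
```

```text
t 13.5 pos [0.5547 0.0405 0.1664] yaw 0.1297 F [-1.5  1.4 -0.2] op 0.093 gf 59.1
shift mm [ 0.8 -0.8 -3.6] turn [ 0.     -0.0002  0.0017]
red 422 [-0.0634  0.1229  0.0705] [0.0656 0.201  0.1182]
blk 98 [-0.0612  0.1229  0.0788] [0.0645 0.1699 0.192 ]
yel 93 [-0.0352  0.1022  0.0897] [0.0355 0.1797 0.1846]
red 675 [-0.0649  0.1211  0.0742] [0.0592 0.2048 0.1179]
blk 68 [-0.0648  0.1466  0.1155] [0.0595 0.1703 0.1898]
yel 50 [-0.0384  0.1067  0.1779] [0.0312 0.1998 0.2022]
red 10340 [-0.0535  0.1254  0.0725] [0.063  0.2027 0.1159]
blk 1888 [-0.0402  0.1601  0.1535] [0.0628 0.1688 0.1901]
yel 4280 [-0.0112  0.1021  0.1765] [0.034  0.1988 0.2009]
```

View pics/w4.png

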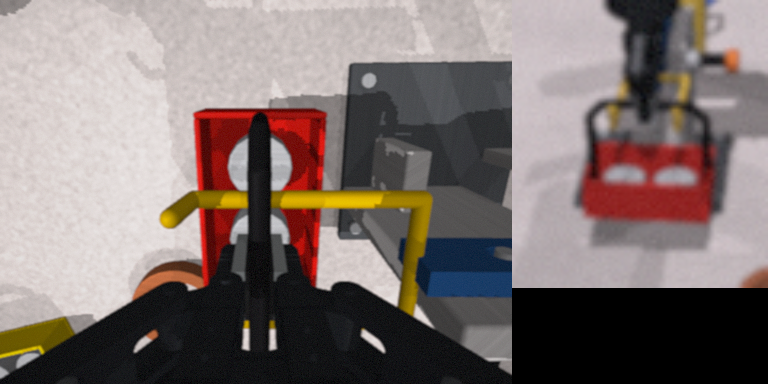

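The bar sits over the prong at (258,200) and the weight is taken by the hook. Releasing.

jog_arm([
  [[0,0,0.5,0,0,0,0],[0,0,0,0,0,0,0],[0,0,0,0,0,0,12],[0,0,0,0,0,0,16],[0,0,0,0,0,0,22],[0,0,0,0,0,0,30],[0,0,0,0,0,0,40],[0,0,0,0,0,0,40],[0,0,0,0,0,0,40],[0,0,0,0,0,0,40]],
])

```text
time_s: 14.65
eef_pos: [0.5547, 0.0405, 0.1658]
eef_rot: [0.0, 0.998, 0.065, 0.0]
wrist_force: [-0.6, 0.2, -0.7]
opening: 0.47
grasp_force: 0.0
```

jog_arm([
  [[0,0,-5,0,0,0,40],[0,0,-10,0,0,0,40],[0,0,-20,0,0,0,40],[0,0,-30,0,0,0,40],[0,0,-30,0,0,0,40],[0,0,-20,0,0,0,40],[0,0,0,0,0,0,40],[0,0,0,0,0,0,40],[0,0,0,0,0,0,40],[0,0,0,0,0,0,40]],
])

```text
time_s: 15.65
eef_pos: [0.5539, 0.0406, 0.2793]
eef_rot: [-0.0, 0.998, 0.065, -0.001]
wrist_force: [-0.4, -0.5, -1.3]
opening: 0.47
grasp_force: 0.0
```

```bash
python3 - <<'E'
from h import *
from bench import ctrl
np.set_printoptions(precision=4,suppress=True)
todo(.5116,-.075,.30,.128)
s=ctrl.camera('scene');t=ctrl.camera('side');w=ctrl.camera('wrist')
o=np.array([.576,-.1223]);y=.125;r=np.array([[np.cos(y),-np.sin(y)],[np.sin(y),np.cos(y)]])
for c in(s,t,w):
    P=cloud(c)
    for nm,lo,hi in(('red',(0,120,40),(6,255,255)),('blk',(0,0,0),(180,140,75)),('knob',(3,120,80),(16,255,255))):
        q=np.dstack([(P[...,:2]-o)@r,P[...,2]]); 
        box=(q[...,1]>.1)&(q[...,1]<.24)&(abs(q[...,0])<.07) if nm!='knob' else (abs(q[...,0]+.08)<.03)&(abs(q[...,1]-.055)<.03)
        m=inr(c,lo,hi)&(c['z_map']>0)&box&(P[...,2]>.06)&(P[...,2]<.215)
        if m.sum()>5:print(nm,m.sum(),np.percentile(q[m],2,0),np.percentile(q[m],98,0))
cv2.imwrite('pics/c5.png',np.hstack([cv2.resize(s['frame'][150:240,190:310],(400,300)),cv2.resize(w['frame'],(400,300))]))
E
```

```text
t 15.65 pos [0.5539 0.0406 0.2793] yaw 0.1298 F [-0.4 -0.5 -1.3] op 0.47 gf 0.0
shift mm [-57.  109.1 -20.6] turn [-0.0007  0.0025  0.0018]
red 487 [-0.0639  0.1231  0.0712] [0.0651 0.2016 0.1863]
blk 232 [-0.0625  0.123   0.0767] [0.0644 0.1977 0.1923]
knob 34 [-0.0847  0.0425  0.185 ] [-0.0695  0.0619  0.197 ]
red 687 [-0.065   0.1208  0.0738] [0.06   0.2059 0.1187]
blk 91 [-0.0641  0.1474  0.1151] [0.0606 0.1718 0.1926]
knob 25 [-0.0853  0.052   0.1772] [-0.0712  0.0631  0.1961]
red 5677 [-0.0632  0.126   0.0726] [0.0627 0.2027 0.1161]
blk 1585 [-0.0549  0.1602  0.1734] [0.06   0.1683 0.1909]
knob 378 [-0.0842  0.0427  0.1782] [-0.0724  0.0652  0.1931]
```

View pics/c5.png

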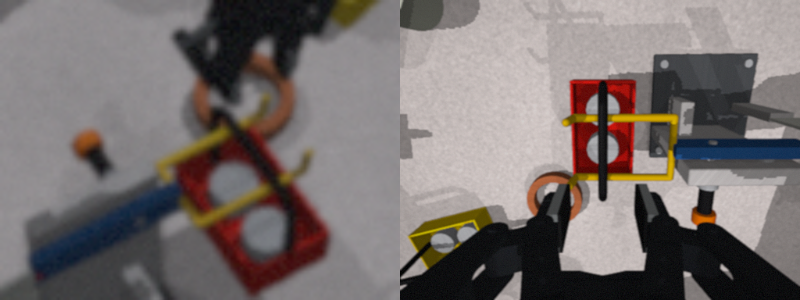

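The caddy hangs on both prongs at (240,190) left and (602,150) right, with its bar across them. The knob is at (90,145) left and (703,215) right, and its head spans x -86..-72, as it must when seated. I'm moving over the knob waist and checking before closing.

jog_arm([
  [[-10,18,0,0,0,0,45],[-10,18,0,0,0,0,45],[-10,18,0,0,0,0,45],[-10,18,0,0,0,0,45],[-10,18,0,0,0,0,45],[-9,19.5,0,0,0,0,45],[0,0,0,0,0,0,45],[0,0,0,0,0,0,45],[0,0,0,0,0,0,45],[0,0,0,0,0,0,45]],
])

```text
time_s: 16.8
eef_pos: [0.5105, -0.075, 0.2807]
eef_rot: [-0.0, 0.998, 0.065, -0.0]
wrist_force: [0.4, 0.8, 0.2]
opening: 0.529
grasp_force: 0.0
```

```bash
python3 - <<'E'
from h import *
from bench import ctrl
np.set_printoptions(precision=4,suppress=True)
todo(.5097,-.0757,.162,.128)
w=ctrl.camera('wrist')
o=np.array([.576,-.1223]);y=.125;r=np.array([[np.cos(y),-np.sin(y)],[np.sin(y),np.cos(y)]])
print('tcp rig',(ctrl.get_obs()['eef_pos'][:2]-o)@r)
P=cloud(w);q=np.dstack([(P[...,:2]-o)@r,P[...,2]])
m=inr(w,(3,120,80),(16,255,255))&(abs(q[...,0]+.08)<.03)&(abs(q[...,1]-.055)<.03)&(P[...,2]>.16)
print(m.sum(),np.percentile(q[m],2,0) if m.sum()>5 else '',np.percentile(q[m],98,0)if m.sum()>5 else '')
E
```

```text
t 16.8 pos [ 0.5105 -0.075   0.2807] yaw 0.1308 F [0.4 0.8 0.2] op 0.529 gf 0.0
shift mm [ -0.9   0.7 118.7] turn [-0.0003  0.      0.0028]
tcp rig [-0.0591  0.0551]
529 [-0.0859  0.0408  0.1817] [-0.0728  0.0639  0.1936]
```

jog_arm([
  [[-0.5,1.5,0,0,0,0,45],[0,0,20,0,0,0,45],[0,0,25,0,0,0,45],[0,0,25,0,0,0,45],[0,0,20,0,0,0,45],[0,0,15,0,0,0,45],[0,0,10,0,0,0,45],[0,0,4,0,0,0,45],[0,0,0,0,0,0,45],[0,0,0,0,0,0,45]],
])

```text
time_s: 17.85
eef_pos: [0.5106, -0.0775, 0.1626]
eef_rot: [0.0, 0.998, 0.065, 0.001]
wrist_force: [0.0, 0.0, -0.6]
opening: 0.528
grasp_force: 0.0
```

jog_arm([
  [[0,0,0,0,0,0,30],[0,0,0,0,0,0,20],[0,0,0,0,0,0,10],[0,0,0,0,0,0,0],[0,0,0,0,0,0,0],[0,0,0,0,0,0,0],[0,0,0,0,0,0,0],[0,0,0,0,0,0,0],[0,0,0,0,0,0,0],[0,0,0,0,0,0,0]],
])

```text
time_s: 18.85
eef_pos: [0.5104, -0.0778, 0.1625]
eef_rot: [0.001, 0.998, 0.065, 0.0]
wrist_force: [-1.6, -2.4, 5.4]
opening: 0.165
grasp_force: 58.6
```

The opening of 14 mm, which reads 2 mm low, means the 16 mm waist is held. Pulling.

jog_arm([
  [[-2,0,0,0,0,0,0],[-2,0,0,0,0,0,0],[-2,0,0,0,0,0,0],[-2,0,0,0,0,0,0],[-2,0,0,0,0,0,0],[-2,0,0,0,0,0,0],[-2,0,0,0,0,0,0],[-2,0,0,0,0,0,0],[-1,0,0,0,0,0,0],[0,0,0,0,0,0,0]],
])

```text
time_s: 19.85
eef_pos: [0.496, -0.0798, 0.1627]
eef_rot: [0.001, 0.998, 0.065, 0.004]
wrist_force: [11.0, -1.0, -1.8]
opening: 0.163
grasp_force: 58.6
```

```bash
cat > chk.py <<'E'
from h import *
from bench import ctrl
np.set_printoptions(precision=4,suppress=True)
todo(.5097,-.0757,.162,.128)
o=np.array([.576,-.1223]);y=.128;r=np.array([[np.cos(y),-np.sin(y)],[np.sin(y),np.cos(y)]])
print('tcp rig',(ctrl.get_obs()['eef_pos'][:2]-o)@r)
s=ctrl.camera('scene');t=ctrl.camera('side');w=ctrl.camera('wrist')
for c in(s,t,w):
    P=cloud(c)
    for nm,lo,hi in(('red',(0,120,40),(6,255,255)),('yel',(18,110,60),(34,255,255)),('knob',(3,120,80),(16,255,255))):
        q=np.dstack([(P[...,:2]-o)@r,P[...,2]]); 
        box=(q[...,1]>.1)&(q[...,1]<.24)&(abs(q[...,0])<.07) if nm!='knob' else (abs(q[...,0]+.09)<.03)&(abs(q[...,1]-.055)<.03)
        m=inr(c,lo,hi)&(c['z_map']>0)&box&(P[...,2]>.02)&(P[...,2]<.215)
        if m.sum()>5:print(nm,m.sum(),np.percentile(q[m],2,0),np.percentile(q[m],98,0))
cv2.imwrite('pics/fin.png',np.hstack([cv2.resize(s['frame'][150:240,190:310],(400,300)),cv2.resize(t['frame'][140:260,185:305],(300,300))]))
E
python3 chk.py
```

```text
t 19.85 pos [ 0.496  -0.0798  0.1627] yaw 0.1295 F [11.  -1.  -1.8] op 0.163 gf 58.6
shift mm [14.1 -2.3  0.8] turn [ 0.0017 -0.007   0.0014]
tcp rig [-0.0739  0.0524]
red 488 [-0.0632  0.1223  0.053 ] [0.0655 0.2005 0.1673]
yel 153 [-0.0569  0.1029  0.0772] [0.0352 0.1937 0.1746]
red 673 [-0.0642  0.1193  0.0556] [0.0599 0.2043 0.1   ]
yel 44 [-0.0376  0.1031  0.1598] [0.0311 0.2025 0.1794]
knob 26 [-0.0991  0.0506  0.1781] [-0.0846  0.0652  0.1947]
red 10628 [-0.0642  0.1226  0.0527] [0.0589 0.2007 0.0958]
yel 5237 [-0.0371  0.1012  0.0823] [0.034  0.1619 0.1692]
knob 1255 [-0.1003  0.0437  0.1873] [-0.0842  0.0617  0.1993]
```

The arm has sunk (tray 18 mm lower, about 0.11 rad). The plunger is at about 14.5 mm, so I'll pull on to the stop.

jog_arm([
  [[-1.5,0,0,0,0,0,0],[-1.5,0,0,0,0,0,0],[-1.5,0,0,0,0,0,0],[-1.5,0,0,0,0,0,0],[0,0,0,0,0,0,0],[0,0,0,0,0,0,0],[0,0,0,0,0,0,0],[0,0,0,0,0,0,0],[0,0,0,0,0,0,0],[0,0,0,0,0,0,0]],
])

```text
time_s: 21.0
eef_pos: [0.4926, -0.0803, 0.1629]
eef_rot: [0.001, 0.998, 0.065, 0.007]
wrist_force: [22.5, 0.8, -10.0]
opening: 0.164
grasp_force: 58.7
```

```bash
python3 chk.py
```

```text
t 21.0 pos [ 0.4926 -0.0803  0.1629] yaw 0.1292 F [ 22.5   0.8 -10. ] op 0.164 gf 58.7
shift mm [17.6 -2.4  1.1] turn [ 0.0022 -0.0129  0.0012]
tcp rig [-0.0774  0.0523]
red 480 [-0.0633  0.1212  0.0486] [0.0656 0.2001 0.1358]
yel 159 [-0.0522  0.1019  0.0712] [0.0362 0.1956 0.1714]
red 661 [-0.0642  0.1194  0.0527] [0.0599 0.2038 0.097 ]
yel 43 [-0.037   0.1082  0.1553] [0.0322 0.1994 0.1745]
knob 25 [-0.1026  0.0498  0.1791] [-0.0879  0.0677  0.1951]
red 10425 [-0.0642  0.1227  0.0512] [0.0443 0.2008 0.0941]
yel 4901 [-0.0372  0.1013  0.0845] [0.0329 0.1649 0.1681]
knob 1232 [-0.1036  0.0436  0.1875] [-0.0879  0.0616  0.1996]
```

View pics/fin.png

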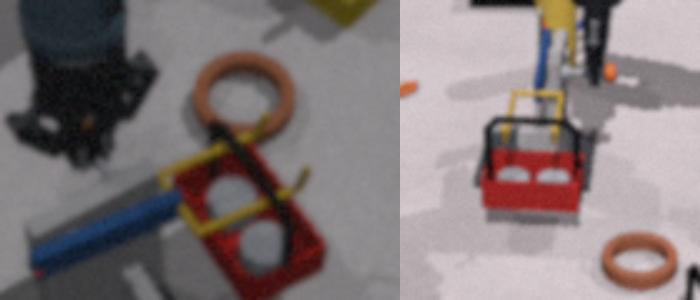

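The caddy hangs on both prongs at (240,190) left and (535,165) right, with the arm sunk. The knob moved 18 mm and the force rose past the spring's 12 N, so the plunger is on its stop. Let it settle, then hand in.

jog_arm([
  [[0,0,0,0,0,0,0],[0,0,0,0,0,0,0],[0,0,0,0,0,0,0],[0,0,0,0,0,0,0],[0,0,0,0,0,0,0],[0,0,0,0,0,0,0],[0,0,0,0,0,0,0],[0,0,0,0,0,0,0],[0,0,0,0,0,0,0],[0,0,0,0,0,0,0]],
])

```text
time_s: 22.15
eef_pos: [0.4926, -0.0803, 0.1629]
eef_rot: [0.001, 0.998, 0.065, 0.006]
wrist_force: [22.3, 1.5, -9.0]
opening: 0.161
grasp_force: 58.7
```

```bash
python3 -c "
from bench import ctrl
print(ctrl.get_obs()['eef_pos'],ctrl.get_obs()['wrist_force']);print(ctrl.hand_in())"
```

```text
[ 0.49257334 -0.08033331  0.1629083 ] [22.30184836  1.51194987 -9.03041964]
the job is handed in; nothing more can be done
None
```

I handed the job in at about 22 s, with the red caddy hung on both prongs, the load arm sunk (over 0.1 rad by the cameras) and the gripper holding the plunger back against its 18 mm stop; no verdict came back.

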